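# Free the indexing rack and hang the hose brackets

## Robot

A 7-joint arm with a two-finger parallel gripper is mounted at the origin on the work surface. World frame = base frame: x ahead of the robot, y to its left, z up, the work surface at z = 0. Lengths are in m, angles in rad, forces in N, time in s.
With the tool pointing down it reaches from about 0.425 to 1.025 m from the base axis. Payload 3.6 kg.
Tool frame: the origin (TCP) lies at the very end of the fingers, on their centre line; the grasp point (between the pads) lies 19 mm behind it; z points along the fingers, y is the line along which they close (so a half turn about z gives the same grasp; the last joint's range is limited). The gripper opens to 85 mm and grips with 20 to 120 N. Pads are 22 mm wide; open, the fingers measure 114 mm over their backs; the gripper's body (76 mm by 85 mm) begins 54 mm behind the grasp point. The pads swing forward as they close: fully open they stand 13 mm farther back than shut.
Start: joints at [1.012, 0.591, 0.048, 1.609, -0.033, 0.943, -0.034], TCP at [0.325, -0.648, 0.231] pointing down, gripper open.
Joint ranges: [-2.69, 2.69], [-0.47, 2.24], [-1.27, 1.36], [0.19, 2.51], [-1.53, 4.68], [0.08, 2.07], [-3.09, 3.09]. Speed limits (rad/s): [2.57, 2.57, 3.14, 3.14, 3.14, 3.14, 3.14].

## Interface

Orientations are given as [roll, pitch, yaw] about the fixed x, y, z axes, in that order (R = Rz(yaw) Ry(pitch) Rx(roll)).
In Python, from workcell import manip gives the robot as it stands. The module is installed in compiled form; this text tells all that it offers.
- The arm moves only by the shell command python3 -m jog 'ROWS' [FORCE]. ROWS is JSON, a list of rows, each an object with "linear": the shift along the world's x, y, z in mm, a list of three; "dr": the turn, a rotation vector about the world's x, y, z in rad, a list of three; "claw": the closure, from -1 (fully open) to 1 (shut), so that 0 is half open. In form: [{"linear": [tx, ty, tz], "dr": [ax, ay, az], "claw": claw}, ...]. A call has 1 to 5 rows; each row shifts and turns the commanded pose from where the row before left it; what a row does not reach is not made up. A row lasts 1/10 s, in which the tool goes at most 50 mm and 8.59 degrees, less where a joint would pass 70% of its speed; a pose out of reach is approached as far as the arm can. A call is refused whole if a number of a shift passes 50 or a number of a turn 0.15, either way. A call with a gripper value outside its range is refused whole. The fingers move at their own pace and stop on an object; FORCE is the grip in N (left out, the last holds). Time passes only in rows, so rows that do not move let the fingers close. It gives the time, the measured TCP pose, the force, the opening and the grip force at its end, in the units of the state.
- manip.read_state(): the state, without advancing time (a new reading comes with each control period).
- manip.capture(name): name is "side" or "top"; returns the picture (400x640x3 uint8, red, green, blue); there is no depth.
- manip.get_calibration(name): a dict with "K" (3x3 intrinsics, pixels), "origin" and "rotation" of the camera in the world. Camera axes: x right, y down, z forward; pixel columns grow to the right and rows downward; lengths in m; the calibration is good to about 2 mm. A picture is of the moment at which its call begins. get_calibration takes no time and is no camera call.
- manip.hand_in(): hands the job in; it is judged then, once.
The state is a dict: "t": time; "q": joint angles; "joint_velocities": joint speeds; "joint_torque": joint torques, N m; "tcp_pos": TCP position; "ee_rot": TCP orientation; "wrist_force": force on the tool from outside, world axes, zero at the start; "torque": the same for the moment, N m; "gripper_width": finger opening in m; "grasp_force": force on a finger pad.
Only numpy, scipy, OpenCV 4.12 (cv2) and the standard library are available. Lean on these libraries where they do the work, as an engineer would, in place of code of your own. Each camera call takes 0.05 s, during which the arm holds its last target. There are 200 camera calls.

## Task

Free the indexing rack by turning its lock knob slowly clockwise until you feel it fall into its hidden notch, then, before hanging anything, swing the rack by its upright handle a quarter turn anticlockwise to its detent, so that the studs face the robot. Then hang every hose bracket on the rack by its side slot, one to a stud, so that each hangs upright, free and still with the stud up in the pocket of the slot, and leave the rack in its detent. Do not knock the spray bottle over.

Things in the scene. Friction and masses are not known exactly. Their poses are not given: they have to be found in the camera images.
- knob_grip (a point): Lock knob: black bar grip 50 mm long, 14 mm thick, standing 69 to 105 mm above the bench on a black disc 60 mm wide, on the square grey lock head (76 mm square, 60 mm high). This point is on its upright turning axis, 92 mm above the bench; x lies along the bar. Plain turning takes 0.09 to 0.13 N m. Unless the knob rests in its hidden notch the rack is barred (under 0.02 rad of play).
- lock_knob (a joint): Knob turn, rad, growing clockwise from above. Starts at 0 to 0.4; notch middle unmarked, anywhere from 1.0 to 2.6; stop at 3.2. Torque dips below zero (knob pulls on by 0.1 N m) over the 0.35 rad before the middle, then pushes back with 0.4 N m for 0.35 rad, then is past it. Let go within 0.25 rad of the middle, it springs there, stays, and frees the rack. It may be turned back.
- rack_axis (a point): Bench-level point on the upright axis of the turntable (aluminium disc, 260 mm diameter, its top 34 mm above the bench). x and y axes are those of the fixed base; the lock knob's axis lies 175 mm away along +y. Two 16 mm posts on the disc carry the crossbar from behind, 50 mm behind its front face.
- rack (a joint): Turntable turn, rad, growing anticlockwise from above: starts at 0 (studs face the lock knob, base +y); 1.571 is the detent (studs face base -x, towards the robot); stop at 2.0. Turning takes about 0.15 N m, entering or leaving the detent 0.4 to 0.7 N m; let go within 0.04 rad of the detent it settles in.
- rack_handle (a point): Upright handle on the turntable: black round grip, 18 mm diameter, 130 to 175 mm above the bench; this point is on its axis 155 mm up, 113 mm from the turntable axis. It stands behind the crossbar (away from the studs) and moves on a circle about the turntable axis.
- stud1 (a point): Middle one of three studs in a row, 86 mm apart, on the crossbar (232 mm long, 20 mm deep, 115 to 135 mm above the bench). A stud is a level steel pin 8 mm thick, 24 mm long from the bar's face to a round head 20 mm across, 4 mm thick. This point is on the pin's axis half-way along, 125 mm up. Axes turn with the turntable: x along the crossbar, y out along the pin to its head, z up.
- stud0 (a point): Stud like stud1, 86 mm from it towards -x of the stud's axes (the robot's right when the rack is in its detent); same point and axes
- stud2 (a point): Stud like stud1, 86 mm from it towards +x of the stud's axes (the robot's left when the rack is in its detent); same point and axes
- bracket0_mid (a point): Hose bracket 0 (may be absent), 250 g: dark foot 64 x 52 x 10 mm (x by y) with an upright aluminium plate 8 mm thick (x), 52 mm wide (y -26 to +26), its top 118 mm above the underside. This point is 59 mm above the underside, mid-plate; x through the plate, y along its width, z up. Solid above 70 mm: grasp it there across its thickness. Starts standing, slot's open edge (+y) to the robot's left.
- bracket1_mid (a point): Hose bracket 1 (may be absent), 250 g: dark foot 64 x 52 x 10 mm (x by y) with an upright aluminium plate 8 mm thick (x), 52 mm wide (y -26 to +26), its top 118 mm above the underside. This point is 59 mm above the underside, mid-plate; x through the plate, y along its width, z up. Solid above 70 mm: grasp it there across its thickness. Starts standing, slot's open edge (+y) to the robot's left.
- bracket2_mid (a point): Hose bracket 2 (may be absent), 250 g: dark foot 64 x 52 x 10 mm (x by y) with an upright aluminium plate 8 mm thick (x), 52 mm wide (y -26 to +26), its top 118 mm above the underside. This point is 59 mm above the underside, mid-plate; x through the plate, y along its width, z up. Solid above 70 mm: grasp it there across its thickness. Starts standing, slot's open edge (+y) to the robot's left.
- bracket0_pocket (a point): Bracket 0: where the stud's axis lies when it hangs, at y = 0, 66 mm above the underside (7 mm above its mid point); same axes. The L-shaped slot through the plate opens at the +y edge, runs level to y = -8 mm at 44 to 60 mm above the underside; from there the pocket, 16 mm wide (y -8 to +8), rises to 70 mm.
- bracket1_pocket (a point): Bracket 1: where the stud's axis lies when it hangs, at y = 0, 66 mm above the underside (7 mm above its mid point); same axes. The L-shaped slot through the plate opens at the +y edge, runs level to y = -8 mm at 44 to 60 mm above the underside; from there the pocket, 16 mm wide (y -8 to +8), rises to 70 mm.
- bracket2_pocket (a point): Bracket 2: where the stud's axis lies when it hangs, at y = 0, 66 mm above the underside (7 mm above its mid point); same axes. The L-shaped slot through the plate opens at the +y edge, runs level to y = -8 mm at 44 to 60 mm above the underside; from there the pocket, 16 mm wide (y -8 to +8), rises to 70 mm.
- spray: bystander: upright spray bottle, 64 mm diameter, 170 mm high; the origin is the centre of its underside. Not to be knocked over.

How it is judged:
By the outcome, as a careful person would: the job done as asked, in the order asked, and still so for the second after the job is handed in, with the robot touching nothing.
Of bracket0, bracket1, bracket2 only 2 to 3 are there at a start; the rules pass over those that are not, and their reading is None.
At some moment in a run one of bracket0, bracket1, bracket2 may be knocked a few centimetres aside while the robot is not near it.
It also fails if it takes over 210 s, if anything falls off the work surface, if the arm or the gripper's body presses on something with over 40 N, if the wrist force passes 120 N, or if a joint passes its speed limit or range.

## Working session

There is one attempt and no reset: what is moved stays moved. The work goes in short steps, Python scripts to look and compute and a shell command to move; the robot and the scene stay as the last step left them, time stands still between calls to the robot, and variables do not carry over. Pictures are saved under pics/ and viewed, at most 14 in all, crops included, and the job is handed in when it is done.

```bash
mkdir -p pics
cat > h.py <<'E'
import numpy as np, cv2
from workcell import manip
def ray(cam,u,v):
    c=manip.get_calibration(cam);K=np.array(c["K"]);R=np.array(c["rotation"]);o=np.array(c["origin"])
    return o,R@np.linalg.solve(K,[u,v,1.])
def plane(cam,u,v,z):
    o,d=ray(cam,u,v);return (o+d*(z-o[2])/d[2]).round(4)
def proj(cam,p):
    c=manip.get_calibration(cam);R=np.array(c["rotation"])
    x=np.array(c["K"])@(R.T@(np.array(p)-np.array(c["origin"])));return (x[:2]/x[2]).round(1)
def snap(cam,name,crop=None,s=1):
    im=manip.capture(cam)[:,:,::-1].copy()
    if name:
        o=im
        if crop: a,b,c,d=crop;o=im[b:d,a:c]
        cv2.imwrite('pics/'+name+'.png',cv2.resize(o,None,fx=s,fy=s,interpolation=cv2.INTER_CUBIC))
    return im
E
python3 - <<'E'
from h import *
for c in("side","top"):
    snap(c,c+"0",s=1.25);k=manip.get_calibration(c);print(c,np.array(k["K"]).round(1).tolist(),np.array(k["origin"]).round(3),np.array(k["rotation"]).round(3).tolist())
s=manip.read_state();print(s)
E
```

```text
side [[405.5, 0.0, 323.4], [0.0, 405.5, 200.3], [0.0, 0.0, 1.0]] [0.227 0.493 0.721] [-2.407, -0.017, -2.469]
top [[468.4, 0.0, 320.6], [0.0, 468.4, 205.4], [0.0, 0.0, 1.0]] [0.42  0.05  1.011] [-2.962, 0.031, -1.549]
{'t': 0.1, 'q': array([ 1.0125329 ,  0.59207127,  0.04831464,  1.60967506, -0.03332126,
        0.9427251 , -0.03368916]), 'joint_velocities': array([ 0.00066316, -0.00165401, -0.0003483 , -0.00280665,  0.00160017,
       -0.00092391,  0.00090558]), 'joint_torque': array([ 5.51049059e-03, -5.49994540e+01,  1.55330647e+00, -1.98823678e+01,
        9.66730557e-03,  3.78644661e-03,  1.16568259e-06]), 'tcp_pos': array([ 0.32462758, -0.64742807,  0.23023097]), 'ee_rot': array([-3.13952194e+00,  1.06136894e-04,  4.64834085e-01]), 'wrist_force': array([ 0.06716392,  0.12907767, -0.27269401]), 'torque': array([-0.00362065, -0.06011106,  0.01027972]), 'grasp_force': 0.0, 'gripper_width': 0.08507994697815463}
```

View pics/top0.png

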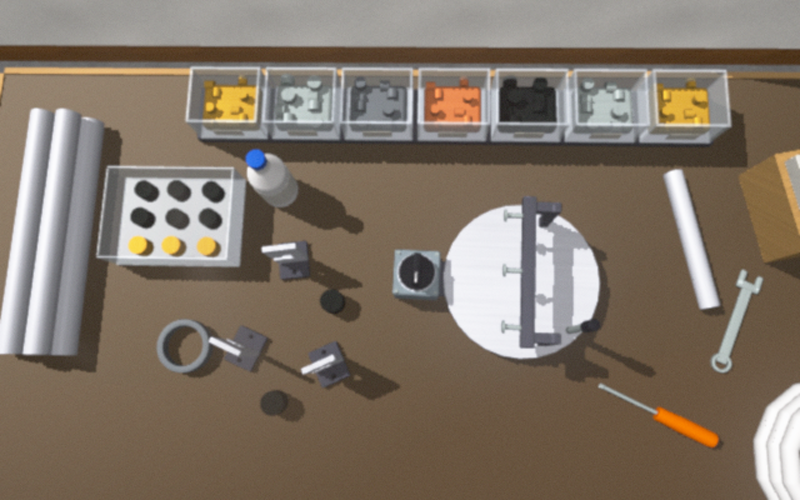

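View pics/side0.png

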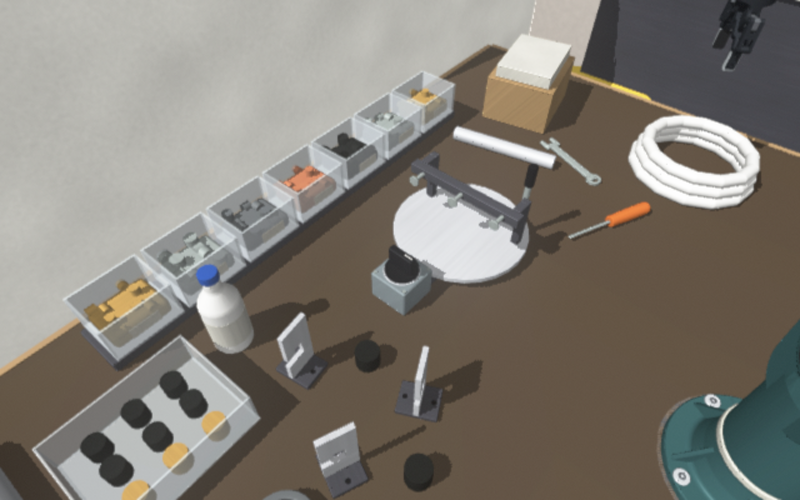

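Run:
```python
s=open('h.py').read()
s=s.replace('from workcell','from scipy.spatial.transform import Rotation as Ro\nfrom workcell').replace('R=np.array(c["rotation"])','R=Ro.from_euler("xyz",c["rotation"]).as_matrix()')
open('h.py','w').write(s)
from h import *
im=snap("top","crop1",(160,175,350,320),4)
# disc
hsv=cv2.cvtColor(im,cv2.COLOR_BGR2HSV)
m=((hsv[:,:,2]>150)&(hsv[:,:,1]<40)).astype(np.uint8);m[:,:352]=0;m[:,482:]=0;m[:160]=0;m[290:]=0
h=cv2.convexHull(np.argwhere(m)[:,::-1].astype(np.int32))
e=cv2.fitEllipse(h);print(e,plane("top",*e[0],.034))
for n,u,v in(("knob",416/1.25,272/1.25),):print(n,plane("top",u,v,.105))
for p in [(519,214),(518,269),(518,326)]:print(plane("top",p[0]/1.25,p[1]/1.25,.125))
print("handle",plane("top",591/1.25,325/1.25,.175))
```

```text
((416.4355773925781, 224.6542510986328), (121.8324966430664, 125.69894409179688), 117.88654327392578) [ 0.5594 -0.117   0.034 ]
knob [0.5602 0.0576 0.105 ]
[ 0.6509 -0.1006  0.125 ]
[ 0.5645 -0.0979  0.125 ]
[ 0.478  -0.0967  0.125 ]
handle [ 0.4782 -0.1907  0.175 ]
```

View pics/crop1.png

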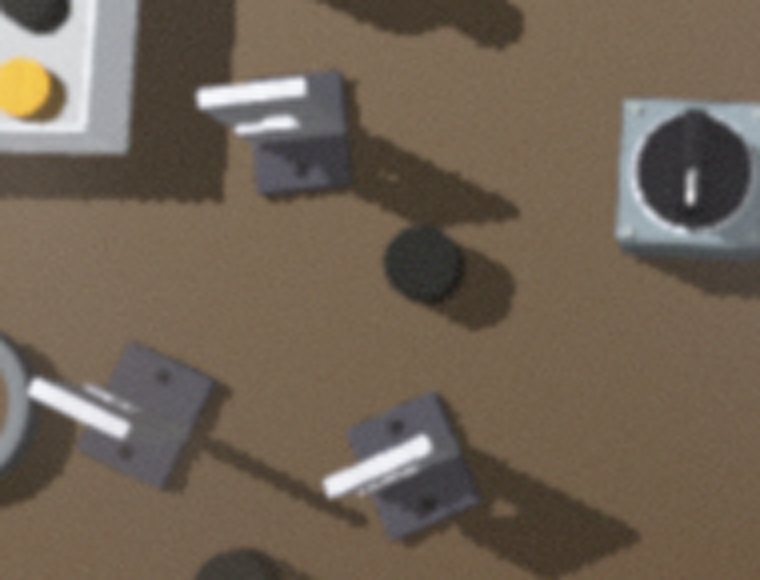

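```bash
A='{"linear":[16,47,1],"dr":[0,0,-0.031],"claw":-1}'
python3 -m jog '[{"linear":[16,47,1],"dr":[0,0,-0.031],"claw":-1},{"linear":[16,47,1],"dr":[0,0,-0.031],"claw":-1},{"linear":[16,47,1],"dr":[0,0,-0.031],"claw":-1},{"linear":[16,47,1],"dr":[0,0,-0.031],"claw":-1},{"linear":[16,47,1],"dr":[0,0,-0.031],"claw":-1}]'
python3 -m jog '[{"linear":[16,47,1],"dr":[0,0,-0.031],"claw":-1},{"linear":[16,47,1],"dr":[0,0,-0.031],"claw":-1},{"linear":[16,47,1],"dr":[0,0,-0.031],"claw":-1},{"linear":[16,47,1],"dr":[0,0,-0.031],"claw":-1},{"linear":[16,47,1],"dr":[0,0,-0.031],"claw":-1}]'
python3 -m jog '[{"linear":[16,47,1],"dr":[0,0,-0.031],"claw":-1},{"linear":[16,47,1],"dr":[0,0,-0.031],"claw":-1},{"linear":[15,47,1],"dr":[0,0,-0.031],"claw":-1},{"linear":[12,47,1],"dr":[0,0,-0.031],"claw":-1},{"linear":[8,47,1],"dr":[0,0,-0.031],"claw":-1}]'
python3 -c "
from h import *
s=manip.read_state();print(s['q'].round(3),s['tcp_pos'],s['ee_rot'])
print(plane('top',333.2,217.5,.069))"
```

```text
t: 0.65
tcp_pos: [0.4053, -0.411, 0.2361]
ee_rot: [-3.141, -0.0, 0.308]
wrist_force: [1.2, 0.1, 0.2]
gripper_width: 0.0855
grasp_force: 0.0
t: 1.15
tcp_pos: [0.4852, -0.1761, 0.2414]
ee_rot: [3.142, -0.0, 0.153]
wrist_force: [0.3, 1.2, -0.2]
gripper_width: 0.0852
grasp_force: 0.0
t: 1.65
tcp_pos: [0.5526, 0.0589, 0.2463]
ee_rot: [3.142, -0.001, -0.001]
wrist_force: [1.2, -0.1, -0.2]
gripper_width: 0.0853
grasp_force: 0.0
[-0.21   0.36   0.029  1.98  -0.014  0.8   -1.746] [0.55260772 0.05894774 0.24633488] [ 3.14158315e+00 -5.98333409e-04 -1.39697142e-03]
[0.566  0.0571 0.069 ]
```

```bash
python3 -m jog '[{"linear":[2,0,0],"dr":[0,0,0.15],"claw":-1},{"linear":[2,0,0],"dr":[0,0,0.15],"claw":-1},{"linear":[2,0,0],"dr":[0,0,0.15],"claw":-1},{"linear":[2,0,0],"dr":[0,0,0.15],"claw":-1},{"linear":[2,0,0],"dr":[0,0,0.15],"claw":-1}]' | tail -0
python3 -m jog '[{"linear":[0,0,0],"dr":[0,0,0.15],"claw":-1},{"linear":[0,0,0],"dr":[0,0,0.15],"claw":-1},{"linear":[0,0,0],"dr":[0,0,0.15],"claw":-1},{"linear":[0,0,0],"dr":[0,0,0.15],"claw":-1},{"linear":[0,0,0],"dr":[0,0,0.15],"claw":-1}]'| tail -0
python3 -m jog '[{"linear":[0,0,0],"dr":[0,0,0.15],"claw":-1},{"linear":[0,0,0],"dr":[0,0,0.15],"claw":-1},{"linear":[0,0,0],"dr":[0,0,0.15],"claw":-1},{"linear":[0,0,0],"dr":[0,0,0.15],"claw":-1},{"linear":[0,0,0],"dr":[0,0,0.15],"claw":-1}]'| tail -0
python3 -m jog '[{"linear":[0,0,-20],"dr":[0,0,0.15],"claw":-1},{"linear":[0,0,-20],"dr":[0,0,0.15],"claw":-1},{"linear":[0,0,-20],"dr":[0,0,0.15],"claw":-1},{"linear":[0,0,-20],"dr":[0,0,0.15],"claw":-1},{"linear":[0,0,-10],"dr":[0,0,0.14],"claw":-1}]'
python3 - <<'E'
from h import *
print(manip.read_state()['q'].round(3))
snap("side","side1",(270,140,450,275),4)
print(proj("side",[.563,.0573,.105]),proj("side",[.563,.0573,.069]))
E
```

```text
t: 3.65
tcp_pos: [0.5608, 0.0563, 0.1544]
ee_rot: [-3.141, -0.003, 2.995]
wrist_force: [-0.5, -1.2, -0.2]
gripper_width: 0.0853
grasp_force: 0.0
[ 0.281  0.568 -0.64   2.015  0.507  0.722  0.749]
[322.5 202.4] [322.2 213.8]Exception ignored on flushing sys.stdout:
BrokenPipeError: [Errno 32] Broken pipe
Exception ignored on flushing sys.stdout:
BrokenPipeError: [Errno 32] Broken pipe
Exception ignored on flushing sys.stdout:
BrokenPipeError: [Errno 32] Broken pipe
```

View pics/side1.png

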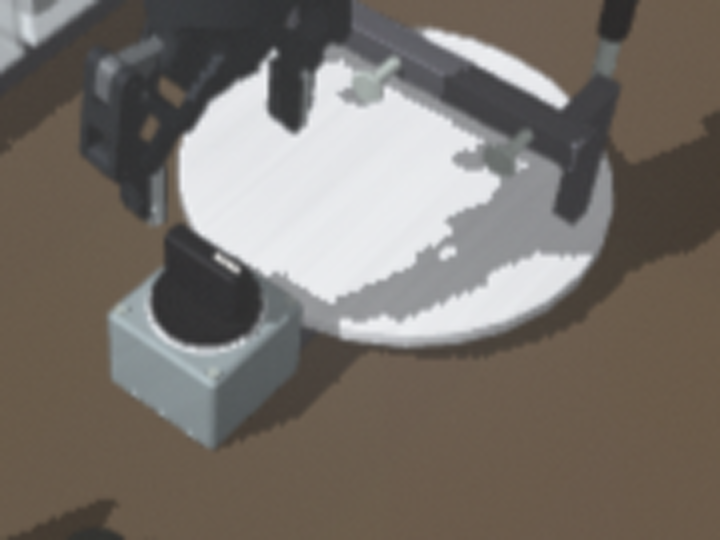

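Run:
```python
from h import *
a=plane("side",270+168/4,140+228/4,.105);b=plane("side",270+240/4,140+268/4,.105);print(a,b,np.arctan2(*(a-b)[1::-1]))
a=plane("side",270+185/4,140+228/4,.105);b=plane("side",270+258/4,140+275/4,.105);print(a,b,np.arctan2(*(a-b)[1::-1]))
```

```text
[0.589  0.0595 0.105 ] [0.5435 0.0575 0.105 ] 0.04392776707688973
[0.5822 0.0539 0.105 ] [0.5336 0.0554 0.105 ] -0.030854402730525938
```

```bash
python3 -m jog '[{"linear":[2,1,-20],"dr":[0,0,0.14],"claw":-1},{"linear":[0,0,-20],"dr":[0,0,0],"claw":-1},{"linear":[0,0,-20],"dr":[0,0,0],"claw":-1},{"linear":[0,0,-16],"dr":[0,0,0],"claw":-1},{"linear":[0,0,0],"dr":[0,0,0],"claw":-1}]' 40
python3 -m jog '[{"linear":[0,0,0],"dr":[0,0,0],"claw":0.4},{"linear":[0,0,0],"dr":[0,0,0],"claw":0.6},{"linear":[0,0,0],"dr":[0,0,0],"claw":0.8},{"linear":[0,0,0],"dr":[0,0,0],"claw":1},{"linear":[0,0,0],"dr":[0,0,0],"claw":1}]' 40
python3 -m jog '[{"linear":[0,0,0],"dr":[0,0,0],"claw":1},{"linear":[0,0,0],"dr":[0,0,0],"claw":1},{"linear":[0,0,0],"dr":[0,0,0],"claw":1}]' 40
python3 -c "
from h import *
s=manip.read_state();print(s['q'].round(3),s['torque'])"
```

```text
t: 4.2
tcp_pos: [0.5626, 0.0573, 0.0786]
ee_rot: [-3.14, -0.004, 3.129]
wrist_force: [-0.5, 0.6, 1.1]
gripper_width: 0.0856
grasp_force: 0.0
t: 4.7
tcp_pos: [0.5643, 0.0575, 0.0809]
ee_rot: [-3.141, 0.001, 3.129]
wrist_force: [-2.3, -2.3, 11.9]
gripper_width: 0.0131
grasp_force: 41.3
t: 5.0
tcp_pos: [0.5643, 0.0575, 0.0809]
ee_rot: [-3.141, 0.001, 3.128]
wrist_force: [-0.7, -1.9, 5.8]
gripper_width: 0.0132
grasp_force: 40.1
[ 0.229  0.676 -0.578  2.049  0.651  0.602  0.755] [-0.20693701  0.21364051 -0.22703669]
```

```bash
cat > r.py <<'E'
from h import *
s=manip.read_state();print("t %.1f yaw %.3f tz %.3f q7 %.2f grip %.3f"%(s['t'],s['ee_rot'][2],s['torque'][2],s['q'][6],s['gripper_width']),s['tcp_pos'].round(4),s['wrist_force'].round(1))
E
python3 -m jog '[{"linear":[0,0,3],"dr":[0,0,-0.05],"claw":1},{"linear":[0,0,0],"dr":[0,0,-0.05],"claw":1},{"linear":[0,0,0],"dr":[0,0,-0.05],"claw":1}]' >/dev/null; python3 r.py
python3 -m jog '[{"linear":[0,0,0],"dr":[0,0,-0.04],"claw":1},{"linear":[0,0,0],"dr":[0,0,-0.04],"claw":1},{"linear":[0,0,0],"dr":[0,0,-0.04],"claw":1}]' >/dev/null; python3 r.py
python3 -m jog '[{"linear":[0,0,0],"dr":[0,0,-0.04],"claw":1},{"linear":[0,0,0],"dr":[0,0,-0.04],"claw":1},{"linear":[0,0,0],"dr":[0,0,-0.04],"claw":1}]' >/dev/null; python3 r.py
python3 -m jog '[{"linear":[0,0,0],"dr":[0,0,-0.04],"claw":1},{"linear":[0,0,0],"dr":[0,0,-0.04],"claw":1},{"linear":[0,0,0],"dr":[0,0,-0.04],"claw":1}]' >/dev/null; python3 r.py
```

```text
t 5.3 yaw 2.980 tz 0.283 q7 0.64 grip 0.013 [0.564  0.0577 0.0812] [  3.9   1.1 -16.5]
t 5.6 yaw 2.860 tz 0.309 q7 0.55 grip 0.013 [0.5641 0.058  0.0812] [  3.9   1.4 -16.8]
t 5.9 yaw 2.741 tz 0.235 q7 0.46 grip 0.013 [0.5641 0.0582 0.0812] [  4.2   1.8 -16.4]
t 6.2 yaw 2.620 tz 0.276 q7 0.37 grip 0.013 [0.5643 0.0585 0.0812] [  5.6   0.9 -20. ]
```

```bash
python3 -m jog '[{"linear":[0,0,-2],"dr":[0,0,-0.04],"claw":1},{"linear":[0,0,0],"dr":[0,0,-0.04],"claw":1},{"linear":[0,0,0],"dr":[0,0,-0.04],"claw":1}]' >/dev/null; python3 r.py
python3 -m jog '[{"linear":[0,0,0],"dr":[0,0,-0.04],"claw":1},{"linear":[0,0,0],"dr":[0,0,-0.04],"claw":1},{"linear":[0,0,0],"dr":[0,0,-0.04],"claw":1}]' >/dev/null; python3 r.py
```

```text
t 6.5 yaw 2.499 tz 0.289 q7 0.28 grip 0.013 [0.5644 0.0587 0.0811] [ 2.8  1.2 -6.7]
t 6.8 yaw 2.377 tz 0.256 q7 0.19 grip 0.013 [0.5646 0.0588 0.0811] [  3.8   3.4 -10.7]
```

```bash
python3 -m jog '[{"linear":[0,0,0],"dr":[0,0,-0.04],"claw":1},{"linear":[0,0,0],"dr":[0,0,-0.04],"claw":1},{"linear":[0,0,0],"dr":[0,0,-0.04],"claw":1}]' >/dev/null; python3 r.py
python3 -m jog '[{"linear":[0,0,0],"dr":[0,0,-0.04],"claw":1},{"linear":[0,0,0],"dr":[0,0,-0.04],"claw":1},{"linear":[0,0,0],"dr":[0,0,-0.04],"claw":1}]' >/dev/null; python3 r.py
```

```text
t 7.1 yaw 2.257 tz 0.261 q7 0.10 grip 0.013 [0.5647 0.059  0.0811] [  4.3   3.2 -11.4]
t 7.4 yaw 2.138 tz 0.302 q7 0.02 grip 0.013 [0.565  0.0592 0.0811] [  4.    3.5 -11.3]
```

```bash
python3 -m jog '[{"linear":[0,0,-1],"dr":[0,0,-0.04],"claw":1},{"linear":[0,0,0],"dr":[0,0,-0.04],"claw":1},{"linear":[0,0,0],"dr":[0,0,-0.04],"claw":1}]' >/dev/null; python3 r.py
python3 -m jog '[{"linear":[0,0,0],"dr":[0,0,-0.04],"claw":1},{"linear":[0,0,0],"dr":[0,0,-0.04],"claw":1},{"linear":[0,0,0],"dr":[0,0,-0.04],"claw":1}]' >/dev/null; python3 r.py
```

```text
t 7.7 yaw 2.017 tz 0.283 q7 -0.07 grip 0.013 [0.5652 0.0593 0.081 ] [ 2.9  5.2 -3. ]
t 8.0 yaw 1.897 tz 0.227 q7 -0.16 grip 0.013 [0.5654 0.0594 0.081 ] [ 4.3  4.7 -4.6]
```

```bash
python3 -m jog '[{"linear":[0,0,0],"dr":[0,0,-0.04],"claw":1},{"linear":[0,0,0],"dr":[0,0,-0.04],"claw":1},{"linear":[0,0,0],"dr":[0,0,-0.04],"claw":1}]' >/dev/null; python3 r.py
python3 -m jog '[{"linear":[0,0,0],"dr":[0,0,-0.04],"claw":1},{"linear":[0,0,0],"dr":[0,0,-0.04],"claw":1},{"linear":[0,0,0],"dr":[0,0,-0.04],"claw":1}]' >/dev/null; python3 r.py
```

```text
t 8.3 yaw 1.777 tz 0.115 q7 -0.24 grip 0.013 [0.5657 0.0595 0.081 ] [ 5.4  4.9 -4.2]
t 8.6 yaw 1.656 tz 0.111 q7 -0.32 grip 0.013 [0.566  0.0595 0.0811] [ 4.9  4.2 -5.1]
```

```bash
python3 -m jog '[{"linear":[0,0,0],"dr":[0,0,-0.03],"claw":1},{"linear":[0,0,0],"dr":[0,0,-0.03],"claw":1}]' >/dev/null; python3 r.py
python3 -m jog '[{"linear":[0,0,0],"dr":[0,0,-0.03],"claw":1},{"linear":[0,0,0],"dr":[0,0,-0.03],"claw":1}]' >/dev/null; python3 r.py
python3 -m jog '[{"linear":[0,0,0],"dr":[0,0,-0.03],"claw":1},{"linear":[0,0,0],"dr":[0,0,-0.03],"claw":1}]' >/dev/null; python3 r.py
```

```text
t 8.8 yaw 1.596 tz 0.090 q7 -0.36 grip 0.013 [0.5661 0.0595 0.0811] [ 5.2  3.9 -5.1]
t 9.0 yaw 1.536 tz 0.050 q7 -0.41 grip 0.013 [0.5662 0.0595 0.081 ] [ 5.7  4.1 -5.7]
t 9.2 yaw 1.477 tz 0.313 q7 -0.45 grip 0.013 [0.5663 0.0595 0.0811] [ 5.2  3.7 -5.1]
```

```bash
python3 -m jog '[{"linear":[0,0,0],"dr":[0,0,-0.03],"claw":1},{"linear":[0,0,0],"dr":[0,0,-0.03],"claw":1}]' >/dev/null; python3 r.py
python3 -m jog '[{"linear":[0,0,0],"dr":[0,0,0.03],"claw":1},{"linear":[0,0,0],"dr":[0,0,0.03],"claw":1}]' >/dev/null; python3 r.py
```

```text
t 9.4 yaw 1.421 tz 0.819 q7 -0.49 grip 0.013 [0.5663 0.0595 0.0811] [ 4.   4.6 -4.2]
t 9.6 yaw 1.479 tz -0.091 q7 -0.45 grip 0.013 [0.5664 0.0595 0.0811] [ 5.5  4.  -5. ]
```

```bash
python3 -m jog '[{"linear":[0,0,0],"dr":[0,0,0],"claw":0.5},{"linear":[0,0,0],"dr":[0,0,0],"claw":-0.5},{"linear":[0,0,0],"dr":[0,0,0],"claw":-1},{"linear":[0,0,20],"dr":[0,0,0],"claw":-1},{"linear":[0,0,50],"dr":[0,0,0],"claw":-1}]' >/dev/null
python3 -m jog '[{"linear":[0,0,50],"dr":[0,0,0],"claw":-1},{"linear":[0,0,50],"dr":[0,0,0],"claw":-1},{"linear":[0,0,0],"dr":[0,0,0],"claw":-1}]'
python3 - <<'E'
from h import *
a=snap("top",None);b=snap("side",None)
x=cv2.resize(a[160:300,380:500],None,fx=4,fy=4,interpolation=cv2.INTER_CUBIC)
y=cv2.resize(b[90:230,300:440],None,fx=4,fy=4,interpolation=cv2.INTER_CUBIC)[:560]
y=y[:, :300] if False else y
w=np.hstack([x,y])[:, :]
cv2.imwrite('pics/hand.png',cv2.resize(w,(780,420)))
print(w.shape)
E
python3 r.py
```

```text
t: 10.4
tcp_pos: [0.568, 0.0582, 0.2576]
ee_rot: [3.129, -0.003, 1.478]
wrist_force: [1.6, 0.4, -0.3]
gripper_width: 0.0851
grasp_force: 0.0
(560, 1040, 3)
t 10.5 yaw 1.478 tz 0.018 q7 -0.38 grip 0.085 [0.564  0.0574 0.2518] [-0.8 -0.  -0.4]
```

View pics/hand.png

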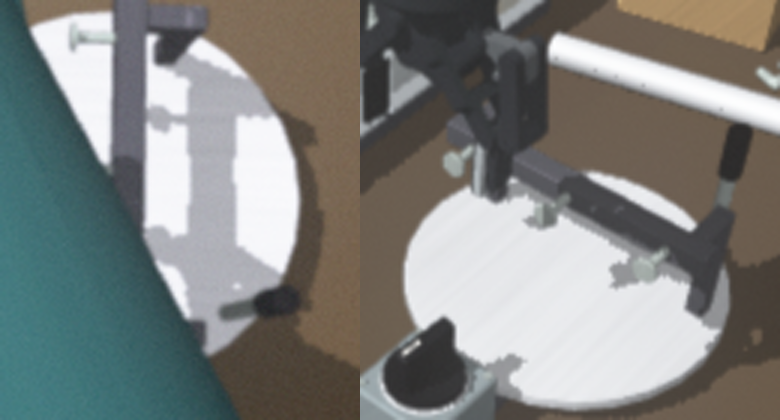

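Run:
```python
from h import *
print(plane("top",475,259.7,.175),plane("side",426.7,133,.175), plane("top",380+260/3,160+302/3,.13),plane("side",300+370/3,90+181/3,.13))
print(proj("side",[.56,-.117,.034]),proj("side",[.56,.0,0.034]))
```

```text
[ 0.4788 -0.1945  0.175 ] [ 0.4765 -0.1913  0.175 ] [ 0.4799 -0.1923  0.13  ] [ 0.473  -0.1884  0.13  ]
[368.5 180.7] [339.  209.4]
```

```bash
python3 -m jog '[{"linear":[-14,-42,0],"dr":[0,0,0.02],"claw":-1},{"linear":[-14,-42,0],"dr":[0,0,0.02],"claw":-1},{"linear":[-14,-42,0],"dr":[0,0,0.02],"claw":-1},{"linear":[-15,-42,0],"dr":[0,0,0.02],"claw":-1},{"linear":[-15,-42,0],"dr":[0,0,0.01],"claw":-1}]' >/dev/null
python3 -m jog '[{"linear":[-14,-39,0],"dr":[0,0,0],"claw":-1},{"linear":[0,0,-40],"dr":[0,0,0],"claw":-1},{"linear":[0,0,-40],"dr":[0,0,0],"claw":-1},{"linear":[0,0,-32],"dr":[0,0,0],"claw":-1},{"linear":[0,0,0],"dr":[0,0,0],"claw":-1}]'
python3 -m jog '[{"linear":[0,0,0],"dr":[0,0,0],"claw":0.3},{"linear":[0,0,0],"dr":[0,0,0],"claw":0.6},{"linear":[0,0,0],"dr":[0,0,0],"claw":1},{"linear":[0,0,0],"dr":[0,0,0],"claw":1},{"linear":[0,0,0],"dr":[0,0,0],"claw":1}]' 40
python3 r.py
```

```text
t: 11.5
tcp_pos: [0.4725, -0.1898, 0.1332]
ee_rot: [-3.128, -0.004, 1.569]
wrist_force: [-0.7, -0.2, 0.1]
gripper_width: 0.0855
grasp_force: 0.0
t: 12.0
tcp_pos: [0.4787, -0.1913, 0.1395]
ee_rot: [3.14, 0.001, 1.57]
wrist_force: [-0.2, 0.6, 4.4]
gripper_width: 0.0172
grasp_force: 38.8
t 12.0 yaw 1.570 tz 0.046 q7 0.17 grip 0.017 [ 0.4787 -0.1913  0.1395] [-0.2  0.6  4.4]
```

```bash
python3 -c "
from h import *
c=np.array([.561,-.117]);p=np.array([.4787,-.1913])-c
print(np.hypot(*p))
P=np.array([Ro.from_euler('z',a).as_matrix()[:2,:2]@p for a in np.linspace(0,1.5708,16)])
print((np.diff(P,axis=0)*1000).round(1).tolist(), (P[-1]+c))"
```

```text
0.11087731959242163
[[8.2, -8.2], [9.0, -7.3], [9.7, -6.3], [10.3, -5.3], [10.8, -4.1], [11.2, -3.0], [11.5, -1.8], [11.6, -0.6], [11.6, 0.6], [11.5, 1.8], [11.2, 3.0], [10.8, 4.2], [10.3, 5.3], [9.7, 6.3], [9.0, 7.3]] [ 0.6353003  -0.19929973]
```

```bash
python3 -m jog '[{"linear":[8.2,-8.2,0],"dr":[0,0,0.105],"claw":1},{"linear":[9,-7.3,0],"dr":[0,0,0.105],"claw":1},{"linear":[9.7,-6.3,0],"dr":[0,0,0.105],"claw":1}]' ;python3 r.py
python3 -m jog '[{"linear":[10.3,-5.3,0],"dr":[0,0,0.105],"claw":1},{"linear":[10.8,-4.1,0],"dr":[0,0,0.105],"claw":1},{"linear":[11.2,-3,0],"dr":[0,0,0.105],"claw":1}]'>/dev/null ;python3 r.py
```

```text
t: 12.3
tcp_pos: [0.5054, -0.2131, 0.1395]
ee_rot: [3.141, 0.001, 1.888]
wrist_force: [-0.7, 1.7, 4.3]
gripper_width: 0.017
grasp_force: 39.3
t 12.3 yaw 1.888 tz -0.060 q7 0.44 grip 0.017 [ 0.5054 -0.2131  0.1395] [-0.7  1.7  4.3]
t 12.6 yaw 2.203 tz -0.061 q7 0.69 grip 0.017 [ 0.5377 -0.2256  0.1395] [-0.   1.7  5.6]
```

Low force, the rack turns freely.

```bash
python3 -m jog '[{"linear":[11.5,-1.8,0],"dr":[0,0,0.105],"claw":1},{"linear":[11.6,-0.6,0],"dr":[0,0,0.105],"claw":1},{"linear":[11.6,0.6,0],"dr":[0,0,0.105],"claw":1},{"linear":[11.5,1.8,0],"dr":[0,0,0.105],"claw":1},{"linear":[11.2,3,0],"dr":[0,0,0.105],"claw":1}]'>/dev/null ;python3 r.py
python3 -m jog '[{"linear":[10.8,4.2,0],"dr":[0,0,0.105],"claw":1},{"linear":[10.3,5.3,0],"dr":[0,0,0.105],"claw":1}]'>/dev/null ;python3 r.py
python3 -m jog '[{"linear":[9.7,6.3,0],"dr":[0,0,0.105],"claw":1}]'>/dev/null ;python3 r.py
python3 -m jog '[{"linear":[9.0,7.3,0],"dr":[0,0,0.105],"claw":1}]'>/dev/null ;python3 r.py
```

```text
t 13.1 yaw 2.728 tz -0.077 q7 1.08 grip 0.017 [ 0.595  -0.2228  0.1396] [-2.   0.8  4.8]
t 13.3 yaw 2.937 tz -0.137 q7 1.23 grip 0.017 [ 0.6161 -0.2134  0.1396] [-2.3  0.2  5. ]
t 13.4 yaw 3.041 tz -0.091 q7 1.31 grip 0.017 [ 0.6232 -0.2093  0.1396] [-10.9  -5.9  11.6]
t 13.5 yaw -3.138 tz 0.073 q7 1.38 grip 0.017 [ 0.6326 -0.2021  0.1396] [-3.7 -0.6  6.4]
```

```bash
python3 -m jog '[{"linear":[0,0,0],"dr":[0,0,0],"claw":1}]'>/dev/null ;python3 r.py
python3 -m jog '[{"linear":[1.4,1.4,0],"dr":[0,0,0.015],"claw":1},{"linear":[0,0,0],"dr":[0,0,0],"claw":1}]'>/dev/null ;python3 r.py
```

```text
t 13.6 yaw -3.137 tz 0.140 q7 1.38 grip 0.017 [ 0.6358 -0.1994  0.1396] [-0.5 -1.2  6. ]
t 13.8 yaw -3.126 tz 0.002 q7 1.39 grip 0.017 [ 0.6359 -0.1994  0.1396] [-0.6 -2.2  6.6]
```

```bash
python3 -m jog '[{"linear":[0,0,0],"dr":[0,0,0],"claw":0.4},{"linear":[0,0,0],"dr":[0,0,0],"claw":-0.4},{"linear":[0,0,0],"dr":[0,0,0],"claw":-1},{"linear":[0,0,30],"dr":[0,0,0],"claw":-1},{"linear":[0,0,50],"dr":[0,0,0],"claw":-1}]' >/dev/null
python3 -m jog '[{"linear":[0,0,50],"dr":[0,0,0],"claw":-1},{"linear":[-40,-50,10],"dr":[0,0,-0.15],"claw":-1},{"linear":[-40,-50,0],"dr":[0,0,-0.15],"claw":-1},{"linear":[-40,-50,0],"dr":[0,0,-0.15],"claw":-1},{"linear":[-40,-50,0],"dr":[0,0,-0.15],"claw":-1}]'
python3 - <<'E'
from h import *
a=snap("top","t2",(160,150,500,330),2.35);cv2.imwrite('pics/t2full.png',a)
b=snap("side",None);cv2.imwrite('pics/s2full.png',b);cv2.imwrite('pics/s2.png',cv2.resize(b[110:400,200:450],None,fx=2.05,fy=2.05,interpolation=cv2.INTER_CUBIC))
E
python3 r.py
```

```text
t: 14.8
tcp_pos: [0.5098, -0.3545, 0.2761]
ee_rot: [3.142, 0.0, 2.554]
wrist_force: [-0.6, -0.6, -0.6]
gripper_width: 0.085
grasp_force: 0.0
t 14.9 yaw 2.544 tz -0.039 q7 1.28 grip 0.085 [ 0.5041 -0.3622  0.2751] [ 0.4  0.6 -0.9]
```

View pics/t2.png

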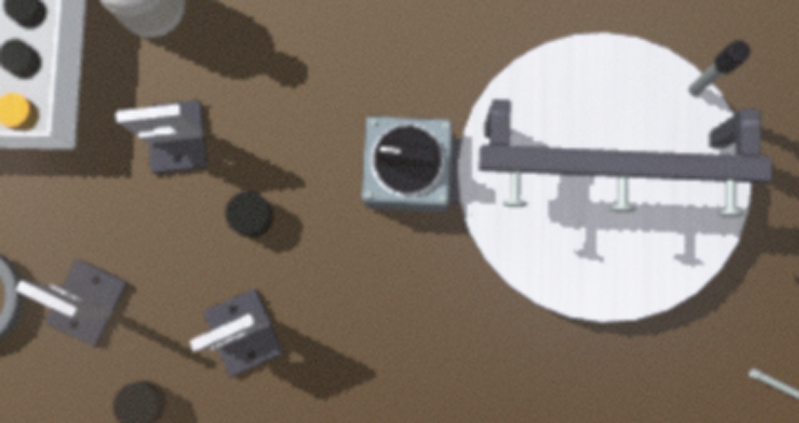

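View pics/s2.png

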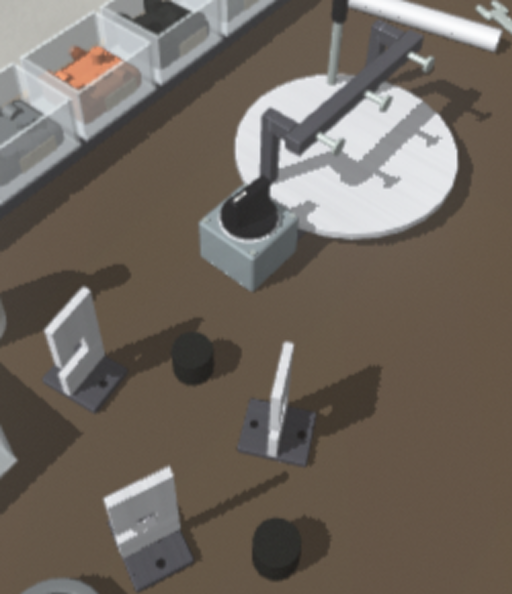

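```bash
cat > br.py <<'E'
from h import *
def find(im,save=None):
    m=(im.min(2)>200).astype(np.uint8);m[:150]=0;m[:,352:]=0;m[335:]=0
    n,l,st,c=cv2.connectedComponentsWithStats(m)
    for i in range(1,n):
        if 40<st[i,4]<400:
            r=cv2.minAreaRect(np.argwhere(l==i)[:,::-1].astype(np.float32))
            b=cv2.boxPoints(r);w=[np.array(plane("top",*q,.118)[:2]) for q in b]
            e=max((w[1]-w[0],w[2]-w[1]),key=np.linalg.norm)
            f=min((w[1]-w[0],w[2]-w[1]),key=np.linalg.norm)
            if e[1]<0:e=-e
            print("px",np.round(r[0],1),"ctr",np.mean(w,axis=0).round(4),"len %.3f wid %.3f yaw %.3f"%(np.linalg.norm(e),np.linalg.norm(f),np.arctan2(-e[0],e[1])))
if __name__=="__main__":
    import sys
    find(cv2.imread(sys.argv[1]) if len(sys.argv)>1 else snap("top",None))
E
python3 br.py pics/t2full.png
python3 - <<'E'
from h import *
T=lambda u,v,z:plane("top",160+u/2.35,150+v/2.35,z)
print("heads",T(515,203,.125),T(622,208,.125),T(730,212,.125))
print("roots",T(516,172,.125),T(624,178,.125),T(732,182,.125))
S=lambda u,v,z:plane("side",200+u/2.05,110+v/2.05,z)
print("side heads",S(336,145,.125),S(383,102,.125),S(428,64,.125))
E
```

```text
px [222.5 197.6] ctr [0.594  0.2741] len 0.050 wid 0.007 yaw 0.141
px [179.4 276.7] ctr [0.4393 0.3476] len 0.050 wid 0.007 yaw -0.423
px [254. 291.] ctr [0.4157 0.2035] len 0.050 wid 0.007 yaw 0.440
heads [ 0.5227 -0.0309  0.125 ] [ 0.5203 -0.1166  0.125 ] [ 0.5187 -0.2023  0.125 ]
roots [ 0.5479 -0.0318  0.125 ] [ 0.5446 -0.1186  0.125 ] [ 0.5429 -0.2048  0.125 ]
side heads [ 0.5233 -0.0301  0.125 ] [ 0.5214 -0.1153  0.125 ] [ 0.5166 -0.2009  0.125 ]
```

```bash
python3 -m jog '[{"linear":[-7.4,47,-2],"dr":[0,0,-0.0445],"claw":-1},{"linear":[-7.4,47,-2],"dr":[0,0,-0.0445],"claw":-1},{"linear":[-7.4,47,-2],"dr":[0,0,-0.0445],"claw":-1},{"linear":[-7.4,47,-2],"dr":[0,0,-0.0445],"claw":-1},{"linear":[-7.4,47,-2],"dr":[0,0,-0.0445],"claw":-1}]' >/dev/null
python3 -m jog '[{"linear":[-7.4,47,-2],"dr":[0,0,-0.0445],"claw":-1},{"linear":[-7.4,47,-2],"dr":[0,0,-0.0445],"claw":-1},{"linear":[-7.4,47,-2],"dr":[0,0,-0.0445],"claw":-1},{"linear":[-7.4,47,-2],"dr":[0,0,-0.0445],"claw":-1},{"linear":[-7.4,47,-2],"dr":[0,0,-0.0445],"claw":-1}]' >/dev/null
python3 -m jog '[{"linear":[-7.4,47,-2],"dr":[0,0,-0.0445],"claw":-1},{"linear":[-7,47,-2],"dr":[0,0,-0.0445],"claw":-1},{"linear":[0,0,0],"dr":[0,0,0],"claw":-1},{"linear":[0,0,0],"dr":[0,0,0],"claw":-1}]' >/dev/null
python3 r.py; python3 br.py
```

```text
t 16.3 yaw 2.031 tz -0.018 q7 -0.35 grip 0.085 [0.4219 0.2122 0.2519] [-0.6 -0.2 -0.8]
px [222.5 197.6] ctr [0.5942 0.2741] len 0.050 wid 0.007 yaw 0.135
px [254. 291.] ctr [0.4157 0.2035] len 0.050 wid 0.007 yaw 0.440
```

```bash
python3 -m jog '[{"linear":[-6,-9,-45],"dr":[0,0,-0.02],"claw":-1},{"linear":[0,0,-45],"dr":[0,0,0],"claw":-1},{"linear":[0,0,-45],"dr":[0,0,0],"claw":-1},{"linear":[0,0,-32],"dr":[0,0,0],"claw":-1},{"linear":[0,0,0],"dr":[0,0,0],"claw":-1}]' 60; python3 r.py
python3 -m jog '[{"linear":[0,0,0],"dr":[0,0,0],"claw":0.4},{"linear":[0,0,0],"dr":[0,0,0],"claw":0.7},{"linear":[0,0,0],"dr":[0,0,0],"claw":1},{"linear":[0,0,0],"dr":[0,0,0],"claw":1},{"linear":[0,0,0],"dr":[0,0,0],"claw":1}]' 60 >/dev/null;python3 r.py
```

```text
t: 16.85
tcp_pos: [0.4148, 0.198, 0.0818]
ee_rot: [-3.133, 0.002, 2.003]
wrist_force: [-0.0, 0.3, -0.3]
gripper_width: 0.0853
grasp_force: 0.0
t 16.9 yaw 2.003 tz -0.018 q7 -0.64 grip 0.085 [0.4148 0.198  0.0818] [-0.   0.3 -0.3]
t 17.4 yaw 2.005 tz -0.007 q7 -0.64 grip 0.012 [0.4174 0.2016 0.0859] [-0.1  0.1  0.3]
```

```bash
python3 -m jog '[{"linear":[0,0,0],"dr":[0,0,0],"claw":1},{"linear":[0,0,0],"dr":[0,0,0],"claw":1},{"linear":[0,0,0],"dr":[0,0,0],"claw":1}]' 60 
python3 -m jog '[{"linear":[0,0,20],"dr":[0,0,0],"claw":1},{"linear":[0,0,40],"dr":[0,0,0],"claw":1},{"linear":[0,0,30],"dr":[0,0,0],"claw":1},{"linear":[0,0,0],"dr":[0,0,0],"claw":1},{"linear":[0,0,0],"dr":[0,0,0],"claw":1}]' 
python3 -c "
from h import *
snap('side','s3',(190,110,440,360),2.3)"
```

```text
t: 17.65
tcp_pos: [0.4169, 0.2014, 0.0856]
ee_rot: [3.141, 0.001, 2.006]
wrist_force: [-0.7, -0.0, 7.3]
gripper_width: 0.0072
grasp_force: 63.3
t: 18.15
tcp_pos: [0.4167, 0.201, 0.1749]
ee_rot: [3.141, 0.0, 2.005]
wrist_force: [0.0, -0.5, -3.2]
gripper_width: 0.007
grasp_force: 61.8
```

View pics/s3.png

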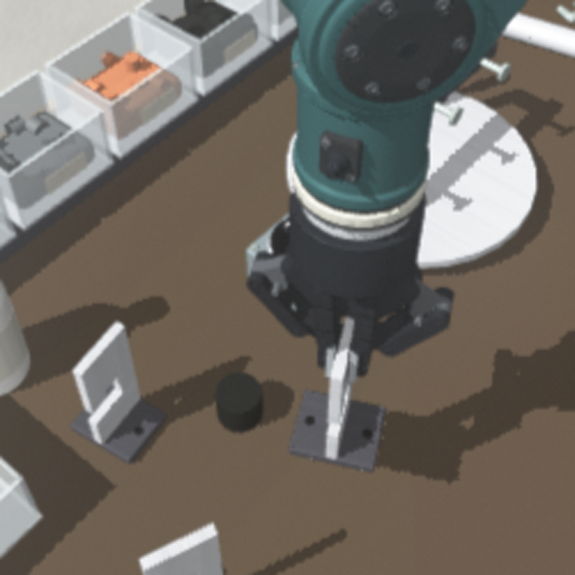

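```bash
python3 -m jog '[{"linear":[4.7,-39.6,0],"dr":[0,0,-0.0653],"claw":1},{"linear":[4.7,-39.6,0],"dr":[0,0,-0.0653],"claw":1},{"linear":[4.7,-39.6,0],"dr":[0,0,-0.0653],"claw":1},{"linear":[4.7,-39.6,0],"dr":[0,0,-0.0653],"claw":1},{"linear":[4.7,-39.6,-4],"dr":[0,0,-0.0653],"claw":1}]' >/dev/null
python3 -m jog '[{"linear":[4.7,-39.6,-6],"dr":[0,0,-0.0653],"claw":1},{"linear":[4.7,-39.6,-6],"dr":[0,0,-0.0653],"claw":1},{"linear":[0,0,0],"dr":[0,0,0],"claw":1},{"linear":[0,0,0],"dr":[0,0,0],"claw":1},{"linear":[0,0,0],"dr":[0,0,0],"claw":1}]'
python3 r.py
```

```text
t: 19.2
tcp_pos: [0.4488, -0.0746, 0.158]
ee_rot: [-3.139, -0.001, 1.551]
wrist_force: [0.6, 0.7, -3.3]
gripper_width: 0.0072
grasp_force: 61.8
t 19.2 yaw 1.551 tz -0.047 q7 -0.25 grip 0.007 [ 0.4488 -0.0746  0.158 ] [ 0.6  0.7 -3.3]
```

```bash
python3 -m jog '[{"linear":[22,-1,0],"dr":[0,0,0],"claw":1},{"linear":[22,0,0],"dr":[0,0,0],"claw":1},{"linear":[22,0,0],"dr":[0,0,0],"claw":1},{"linear":[20,0,0],"dr":[0,0,0],"claw":1},{"linear":[0,0,0],"dr":[0,0,0],"claw":1}]' >/dev/null; python3 r.py
python3 -m jog '[{"linear":[0,0,0],"dr":[0,0,0],"claw":1},{"linear":[0,0,0],"dr":[0,0,0],"claw":1}]' >/dev/null;python3 r.py
python3 -c "
from h import *
a=snap('top',None);b=snap('side',None)
w=np.hstack([cv2.resize(a[170:270,340:500],(480,300)),cv2.resize(b[100:240,280:420],(300,300))]);cv2.imwrite('pics/ins1.png',w)"
```

```text
t 19.7 yaw 1.552 tz -0.021 q7 -0.25 grip 0.007 [ 0.5395 -0.0742  0.1592] [ 0.1  0.3 -2.7]
t 19.9 yaw 1.551 tz -0.035 q7 -0.25 grip 0.007 [ 0.5339 -0.0758  0.1585] [ 0.1 -0.4 -2.8]
```

View pics/ins1.png

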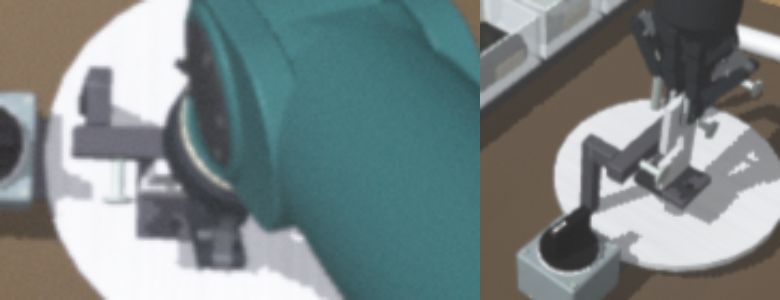

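```bash
python3 -m jog '[{"linear":[0.3,11,0],"dr":[0,0,0],"claw":1},{"linear":[0.3,11,0],"dr":[0,0,0],"claw":1},{"linear":[0.3,11,0],"dr":[0,0,0],"claw":1},{"linear":[0,10,0],"dr":[0,0,0],"claw":1},{"linear":[0,0,0],"dr":[0,0,0],"claw":1}]' >/dev/null; python3 r.py
python3 -m jog '[{"linear":[0,0,0],"dr":[0,0,0],"claw":1},{"linear":[0,0,0],"dr":[0,0,0],"claw":1}]' >/dev/null;python3 r.py
python3 -m jog '[{"linear":[0,0,-4],"dr":[0,0,0],"claw":1},{"linear":[0,0,-4],"dr":[0,0,0],"claw":1},{"linear":[0,0,-4],"dr":[0,0,0],"claw":1},{"linear":[0,0,0],"dr":[0,0,0],"claw":1},{"linear":[0,0,0],"dr":[0,0,0],"claw":1}]' >/dev/null;python3 r.py
```

```text
t 20.5 yaw 1.553 tz 0.035 q7 -0.33 grip 0.008 [ 0.5367 -0.0307  0.1592] [-0.5 -0.3 -3.1]
t 20.7 yaw 1.548 tz -0.026 q7 -0.33 grip 0.008 [ 0.5365 -0.0343  0.1589] [-0.8  0.2 -3.7]
t 21.2 yaw 1.549 tz 0.013 q7 -0.35 grip 0.007 [ 0.5364 -0.0338  0.1467] [-0.3 -0.4 -2.4]
```

Free so far; lower until the stud takes the weight.

```bash
python3 -m jog '[{"linear":[0,0,-1],"dr":[0,0,0],"claw":1},{"linear":[0,0,0],"dr":[0,0,0],"claw":1}]' >/dev/null;python3 r.py
python3 -m jog '[{"linear":[0,0,-1],"dr":[0,0,0],"claw":1},{"linear":[0,0,0],"dr":[0,0,0],"claw":1}]' >/dev/null;python3 r.py
python3 -m jog '[{"linear":[0,0,-1],"dr":[0,0,0],"claw":1},{"linear":[0,0,0],"dr":[0,0,0],"claw":1}]' >/dev/null;python3 r.py
```

```text
t 21.4 yaw 1.549 tz -0.028 q7 -0.35 grip 0.007 [ 0.5367 -0.0337  0.146 ] [-0.8 -0.4 -3.4]
t 21.6 yaw 1.549 tz 0.048 q7 -0.35 grip 0.007 [ 0.5366 -0.0337  0.145 ] [-0.1 -0.  -2.6]
t 21.8 yaw 1.549 tz 0.005 q7 -0.35 grip 0.007 [ 0.5369 -0.0336  0.1444] [-0.   0.5  0.6]
```

```bash
python3 -m jog '[{"linear":[0,0,0],"dr":[0,0,0],"claw":0.7},{"linear":[0,0,0],"dr":[0,0,0],"claw":0.4},{"linear":[0,0,0],"dr":[0,0,0],"claw":0},{"linear":[0,0,0],"dr":[0,0,0],"claw":0},{"linear":[0,0,15],"dr":[0,0,0],"claw":0}]' >/dev/null;python3 r.py
python3 -m jog '[{"linear":[0,0,30],"dr":[0,0,0],"claw":0},{"linear":[0,0,40],"dr":[0,0,0],"claw":-1},{"linear":[-12,47,10],"dr":[0,0,-0.02],"claw":-1},{"linear":[-12,47,10],"dr":[0,0,-0.03],"claw":-1},{"linear":[-12,47,0],"dr":[0,0,-0.04],"claw":-1}]' >/dev/null
python3 -m jog '[{"linear":[-12,47,0],"dr":[0,0,-0.05],"claw":-1},{"linear":[-12,47,0],"dr":[0,0,-0.06],"claw":-1},{"linear":[-12,47,0],"dr":[0,0,-0.08],"claw":-1},{"linear":[-12,47,0],"dr":[0,0,-0.08],"claw":-1},{"linear":[-12,47,0],"dr":[0,0,-0.04],"claw":-1}]' >/dev/null
python3 -m jog '[{"linear":[0,0,0],"dr":[0,0,0],"claw":-1},{"linear":[0,0,0],"dr":[0,0,0],"claw":-1}]' >/dev/null
python3 r.py; python3 br.py
python3 -c "
from h import *
a=snap('top',None);b=snap('side',None)
w=np.hstack([cv2.resize(a[160:310,170:350],(480,400)),cv2.resize(b[100:240,280:420],(300,400))]);cv2.imwrite('pics/h1.png',w)"
```

```text
t 22.3 yaw 1.549 tz 0.010 q7 -0.33 grip 0.043 [ 0.5352 -0.0338  0.1577] [-0.3  1.5  0. ]
t 23.5 yaw 1.153 tz -0.002 q7 -1.38 grip 0.085 [0.4396 0.3439 0.2489] [ 1.2 -1.5  0.6]
px [222.5 197.6] ctr [0.594  0.2741] len 0.050 wid 0.008 yaw 0.143
px [179.4 276.7] ctr [0.4393 0.3476] len 0.050 wid 0.007 yaw -0.423
```

View pics/h1.png

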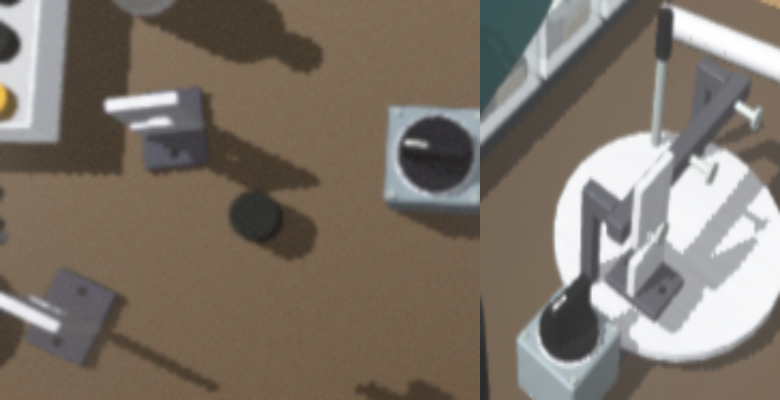

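```bash
python3 -m jog '[{"linear":[0,4,-45],"dr":[0,0,-0.005],"claw":-1},{"linear":[0,0,-45],"dr":[0,0,0],"claw":-1},{"linear":[0,0,-45],"dr":[0,0,0],"claw":-1},{"linear":[0,0,-29],"dr":[0,0,0],"claw":-1},{"linear":[0,0,0],"dr":[0,0,0],"claw":-1}]' 60 >/dev/null; python3 r.py
python3 -m jog '[{"linear":[0,0,0],"dr":[0,0,0],"claw":0.4},{"linear":[0,0,0],"dr":[0,0,0],"claw":0.7},{"linear":[0,0,0],"dr":[0,0,0],"claw":1},{"linear":[0,0,0],"dr":[0,0,0],"claw":1},{"linear":[0,0,0],"dr":[0,0,0],"claw":1}]' 60 >/dev/null
python3 -m jog '[{"linear":[0,0,0],"dr":[0,0,0],"claw":1},{"linear":[0,0,0],"dr":[0,0,0],"claw":1},{"linear":[0,0,0],"dr":[0,0,0],"claw":1}]' 60 >/dev/null;python3 r.py
python3 -m jog '[{"linear":[0,0,20],"dr":[0,0,0],"claw":1},{"linear":[0,0,40],"dr":[0,0,0],"claw":1},{"linear":[0,0,30],"dr":[0,0,0],"claw":1},{"linear":[0,0,0],"dr":[0,0,0],"claw":1},{"linear":[0,0,0],"dr":[0,0,0],"claw":1}]'; python3 r.py
```

```text
t 24.1 yaw 1.141 tz -0.002 q7 -1.53 grip 0.086 [0.4393 0.3419 0.0814] [-0.4 -0.5  0.2]
t 24.9 yaw 1.144 tz 0.002 q7 -1.53 grip 0.007 [0.4406 0.3465 0.0854] [-1.2 -0.2  5.4]
t: 25.45
tcp_pos: [0.4406, 0.3459, 0.1749]
ee_rot: [3.141, 0.0, 1.143]
wrist_force: [-0.5, -0.3, -3.1]
gripper_width: 0.0071
grasp_force: 62.4
t 25.4 yaw 1.143 tz -0.059 q7 -1.45 grip 0.007 [0.4406 0.3459 0.1749] [-0.5 -0.3 -3.1]
```

```bash
python3 -m jog '[{"linear":[0.85,-46,0],"dr":[0,0,0.0368],"claw":1},{"linear":[0.85,-46,0],"dr":[0,0,0.0368],"claw":1},{"linear":[0.85,-46,0],"dr":[0,0,0.0368],"claw":1},{"linear":[0.85,-46,0],"dr":[0,0,0.0368],"claw":1},{"linear":[0.85,-46,0],"dr":[0,0,0.0368],"claw":1}]' >/dev/null
python3 -m jog '[{"linear":[0.85,-46,0],"dr":[0,0,0.0368],"claw":1},{"linear":[0.85,-46,0],"dr":[0,0,0.0368],"claw":1},{"linear":[0.85,-46,0],"dr":[0,0,0.0368],"claw":1},{"linear":[0.85,-46,0],"dr":[0,0,0.0368],"claw":1},{"linear":[0.85,-46,-8],"dr":[0,0,0.0368],"claw":1}]' >/dev/null
python3 -m jog '[{"linear":[0.85,-46,-8],"dr":[0,0,0.0368],"claw":1},{"linear":[0,0,0],"dr":[0,0,0],"claw":1},{"linear":[0,0,0],"dr":[0,0,0],"claw":1},{"linear":[0,0,0],"dr":[0,0,0],"claw":1}]' >/dev/null
python3 r.py
```

```text
t 26.9 yaw 1.550 tz 0.032 q7 -0.14 grip 0.007 [ 0.4491 -0.1583  0.158 ] [ 0.2  0.5 -2.2]
```

```bash
python3 -m jog '[{"linear":[21,-1.5,0],"dr":[0,0,0],"claw":1},{"linear":[21,0,0],"dr":[0,0,0],"claw":1},{"linear":[21,0,0],"dr":[0,0,0],"claw":1},{"linear":[20,0,0],"dr":[0,0,0],"claw":1},{"linear":[0,0,0],"dr":[0,0,0],"claw":1}]' >/dev/null
python3 -m jog '[{"linear":[0,0,0],"dr":[0,0,0],"claw":1},{"linear":[0,0,0],"dr":[0,0,0],"claw":1}]' >/dev/null;python3 r.py
python3 -m jog '[{"linear":[0.3,11,0],"dr":[0,0,0],"claw":1},{"linear":[0.3,11,0],"dr":[0,0,0],"claw":1}]' >/dev/null;python3 r.py
```

```text
t 27.6 yaw 1.550 tz -0.061 q7 -0.16 grip 0.007 [ 0.5312 -0.1601  0.1586] [-0.3  0.2 -2. ]
t 27.8 yaw 1.548 tz 0.007 q7 -0.20 grip 0.007 [ 0.5326 -0.1384  0.159 ] [-0.  -0.4 -2.8]
```

```bash
python3 -m jog '[{"linear":[1,11,0],"dr":[0,0,0],"claw":1},{"linear":[0.5,10,0],"dr":[0,0,0],"claw":1},{"linear":[0,0,0],"dr":[0,0,0],"claw":1},{"linear":[0,0,0],"dr":[0,0,0],"claw":1}]' >/dev/null; python3 r.py
python3 -m jog '[{"linear":[0,0,-4],"dr":[0,0,0],"claw":1},{"linear":[0,0,-4],"dr":[0,0,0],"claw":1},{"linear":[0,0,-4],"dr":[0,0,0],"claw":1},{"linear":[0,0,0],"dr":[0,0,0],"claw":1},{"linear":[0,0,0],"dr":[0,0,0],"claw":1}]' >/dev/null;python3 r.py
python3 -m jog '[{"linear":[0,0,-1],"dr":[0,0,0],"claw":1},{"linear":[0,0,-1],"dr":[0,0,0],"claw":1},{"linear":[0,0,0],"dr":[0,0,0],"claw":1}]' >/dev/null;python3 r.py
```

```text
t 28.1 yaw 1.550 tz 0.019 q7 -0.24 grip 0.007 [ 0.5351 -0.1178  0.1591] [ 0.6  0.  -2.9]
t 28.6 yaw 1.548 tz -0.031 q7 -0.25 grip 0.007 [ 0.5349 -0.1183  0.1467] [ 0.3  0.2 -2.3]
t 28.9 yaw 1.549 tz -0.039 q7 -0.26 grip 0.007 [ 0.535  -0.1182  0.145 ] [ 0.3  0.3 -1.9]
```

```bash
python3 -m jog '[{"linear":[0,0,-1],"dr":[0,0,0],"claw":1},{"linear":[0,0,0],"dr":[0,0,0],"claw":1}]' >/dev/null;python3 r.py
python3 -m jog '[{"linear":[0,0,0],"dr":[0,0,0],"claw":0.7},{"linear":[0,0,0],"dr":[0,0,0],"claw":0.4},{"linear":[0,0,0],"dr":[0,0,0],"claw":0},{"linear":[0,0,0],"dr":[0,0,0],"claw":0},{"linear":[0,0,15],"dr":[0,0,0],"claw":0}]' >/dev/null;python3 r.py
python3 -m jog '[{"linear":[0,0,30],"dr":[0,0,0],"claw":0},{"linear":[0,0,40],"dr":[0,0,0],"claw":-1},{"linear":[0,45,25],"dr":[0,0,0.02],"claw":-1},{"linear":[0,45,0],"dr":[0,0,0.02],"claw":-1},{"linear":[0,45,0],"dr":[0,0,0.02],"claw":-1}]' >/dev/null
python3 -m jog '[{"linear":[0,45,0],"dr":[0,0,0.02],"claw":-1},{"linear":[0,45,0],"dr":[0,0,0.02],"claw":-1},{"linear":[10,45,0],"dr":[0,0,0.02],"claw":-1},{"linear":[10,45,0],"dr":[0,0,0.02],"claw":-1},{"linear":[0,0,0],"dr":[0,0,0],"claw":-1}]' >/dev/null
python3 r.py; python3 br.py
python3 -c "
from h import *
print('cap',plane('top',256/1.25,158/1.25,.165),plane('side',208/1.25,272/1.25,.165))
a=snap('top',None);b=snap('side',None)
w=np.hstack([cv2.resize(a[110:290,150:350],(440,400)),cv2.resize(b[100:240,280:420],(350,400))]);cv2.imwrite('pics/h2.png',w)"
```

```text
t 29.1 yaw 1.549 tz -0.013 q7 -0.26 grip 0.007 [ 0.5352 -0.1182  0.1442] [-0.8 -0.4 -0.4]
t 29.6 yaw 1.549 tz 0.045 q7 -0.24 grip 0.043 [ 0.5336 -0.1181  0.1577] [-0.9  0.1  0.3]
t 30.6 yaw 1.699 tz -0.049 q7 -0.61 grip 0.086 [0.5551 0.2049 0.2545] [-0.8  1.2 -0.2]
cap [0.723  0.3047 0.165 ] [0.7205 0.3027 0.165 ]
```

View pics/h2.png

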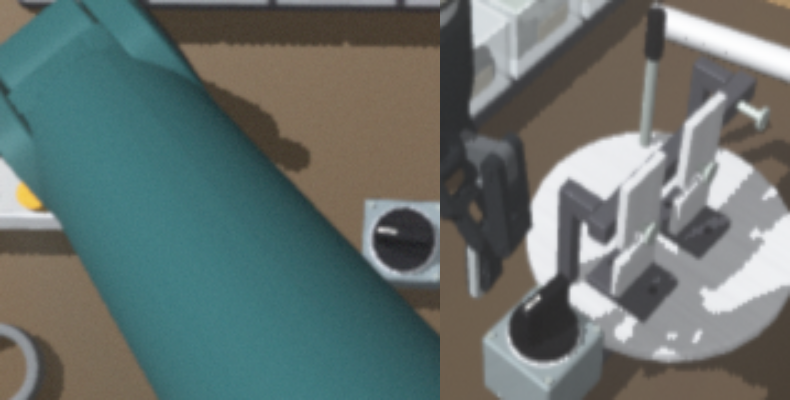

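```bash
python3 -c "
from h import *
b=snap('side',None);o=cv2.imread('pics/s2full.png')
c=proj('side',[.594,.274,.06]);print(c);u,v=c.astype(int)
d=np.abs(b.astype(int)-o).max(2)[v-50:v+35,u-30:u+30];print((d>60).sum(),d.size)
yy,xx=np.where(d>60);print(xx.min()+u-30,xx.max()+u-30,yy.min()+v-50,yy.max()+v-50) if len(xx) else 0
"
```

```text
[236.7 277.5]
0 5100
```

```bash
python3 -m jog '[{"linear":[15,25,0],"dr":[0,0,0.01],"claw":-1},{"linear":[14,25,0],"dr":[0,0,0],"claw":-1},{"linear":[10,19,0],"dr":[0,0,0],"claw":-1},{"linear":[0,0,0],"dr":[0,0,0],"claw":-1},{"linear":[0,0,0],"dr":[0,0,0],"claw":-1}]' >/dev/null; python3 r.py
python3 -m jog '[{"linear":[0,0,-45],"dr":[0,0,0],"claw":-1},{"linear":[0,0,-35],"dr":[0,0,0],"claw":-1},{"linear":[0,0,0],"dr":[0,0,0],"claw":-1},{"linear":[0,0,0],"dr":[0,0,0],"claw":-1}]' >/dev/null; python3 r.py
```

```text
t 31.4 yaw 1.697 tz 0.046 q7 -0.68 grip 0.086 [0.594  0.2624 0.2529] [-0.1 -0.8 -0.5]
t 31.8 yaw 1.697 tz -0.040 q7 -0.74 grip 0.085 [0.5939 0.2626 0.1734] [0.3 0.5 0.2]
```

```bash
python3 -m jog '[{"linear":[0,11,-20],"dr":[0,0,0.012],"claw":-1},{"linear":[0,0,-35],"dr":[0,0,0],"claw":-1},{"linear":[0,0,-33],"dr":[0,0,0],"claw":-1},{"linear":[0,0,0],"dr":[0,0,0],"claw":-1},{"linear":[0,0,0],"dr":[0,0,0],"claw":-1}]' 60 >/dev/null; python3 r.py
python3 -m jog '[{"linear":[0,0,0],"dr":[0,0,0],"claw":0.4},{"linear":[0,0,0],"dr":[0,0,0],"claw":0.7},{"linear":[0,0,0],"dr":[0,0,0],"claw":1},{"linear":[0,0,0],"dr":[0,0,0],"claw":1},{"linear":[0,0,0],"dr":[0,0,0],"claw":1}]' 60 >/dev/null
python3 -m jog '[{"linear":[0,0,0],"dr":[0,0,0],"claw":1},{"linear":[0,0,0],"dr":[0,0,0],"claw":1},{"linear":[0,0,0],"dr":[0,0,0],"claw":1}]' 60 >/dev/null;python3 r.py
python3 -m jog '[{"linear":[0,0,20],"dr":[0,0,0],"claw":1},{"linear":[0,0,40],"dr":[0,0,0],"claw":1},{"linear":[0,0,40],"dr":[0,0,0],"claw":1},{"linear":[0,0,0],"dr":[0,0,0],"claw":1},{"linear":[0,0,0],"dr":[0,0,0],"claw":1}]'; python3 r.py
```

```text
t 32.2 yaw 1.711 tz 0.041 q7 -0.81 grip 0.085 [0.5944 0.2764 0.0861] [-0.4 -0.2 -0.4]
t 33.0 yaw 1.710 tz 0.010 q7 -0.81 grip 0.007 [0.5939 0.2754 0.0855] [-0.6 -1.5  2.7]
t: 33.55
tcp_pos: [0.5941, 0.2752, 0.1854]
ee_rot: [3.141, 0.0, 1.71]
wrist_force: [0.1, -0.6, -4.0]
gripper_width: 0.007
grasp_force: 61.6
t 33.5 yaw 1.710 tz 0.031 q7 -0.74 grip 0.007 [0.5941 0.2752 0.1854] [ 0.1 -0.6 -4. ]
```

```bash
python3 -m jog '[{"linear":[-37,-25,0],"dr":[0,0,0],"claw":1},{"linear":[-37,-25,0],"dr":[0,0,0],"claw":1},{"linear":[-37,-25,0],"dr":[0,0,0],"claw":1},{"linear":[-35,-25,0],"dr":[0,0,0],"claw":1},{"linear":[0,-40,0],"dr":[0,0,-0.018],"claw":1}]' >/dev/null; python3 r.py
python3 -m jog '[{"linear":[0,-47,0],"dr":[0,0,-0.018],"claw":1},{"linear":[0,-47,0],"dr":[0,0,-0.018],"claw":1},{"linear":[0,-47,0],"dr":[0,0,-0.018],"claw":1},{"linear":[0,-47,0],"dr":[0,0,-0.018],"claw":1},{"linear":[0,-47,0],"dr":[0,0,-0.018],"claw":1}]' >/dev/null; python3 r.py
python3 -m jog '[{"linear":[0,-47,-8],"dr":[0,0,-0.018],"claw":1},{"linear":[0,-47,-9],"dr":[0,0,-0.018],"claw":1},{"linear":[0,-47,-9],"dr":[0,0,-0.018],"claw":1},{"linear":[0,0,0],"dr":[0,0,-0.018],"claw":1},{"linear":[0,0,0],"dr":[0,0,0],"claw":1}]' >/dev/null
python3 -m jog '[{"linear":[0,0,0],"dr":[0,0,0],"claw":1},{"linear":[0,0,0],"dr":[0,0,0],"claw":1}]' >/dev/null
python3 r.py
```

```text
t 34.0 yaw 1.700 tz -0.032 q7 -0.65 grip 0.007 [0.4399 0.135  0.183 ] [ 1.4 -0.5 -3.7]
t 34.5 yaw 1.602 tz -0.044 q7 -0.20 grip 0.007 [ 0.4458 -0.1014  0.1836] [ 0.8  0.3 -2.6]
t 35.2 yaw 1.534 tz 0.033 q7 -0.01 grip 0.007 [ 0.4478 -0.2385  0.1589] [ 1.5  0.9 -4.1]
```

```bash
python3 -m jog '[{"linear":[0,-9,0],"dr":[0,0,0.014],"claw":1},{"linear":[22,0,0],"dr":[0,0,0],"claw":1},{"linear":[22,0,0],"dr":[0,0,0],"claw":1},{"linear":[20,0,0],"dr":[0,0,0],"claw":1},{"linear":[20,0,0],"dr":[0,0,0],"claw":1}]' >/dev/null
python3 -m jog '[{"linear":[0,0,0],"dr":[0,0,0],"claw":1},{"linear":[0,0,0],"dr":[0,0,0],"claw":1},{"linear":[0,0,0],"dr":[0,0,0],"claw":1}]' >/dev/null;python3 r.py
python3 -m jog '[{"linear":[0.3,11,0],"dr":[0,0,0],"claw":1},{"linear":[0.3,11,0],"dr":[0,0,0],"claw":1},{"linear":[0,0,0],"dr":[0,0,0],"claw":1}]' >/dev/null;python3 r.py
```

```text
t 36.0 yaw 1.545 tz -0.003 q7 -0.03 grip 0.007 [ 0.5305 -0.2495  0.159 ] [ 0.2 -0.3 -4.3]
t 36.4 yaw 1.549 tz 0.020 q7 -0.07 grip 0.007 [ 0.5325 -0.2241  0.1595] [ 0.9  0.2 -3.1]
```

```bash
python3 -m jog '[{"linear":[0.5,11,0],"dr":[0,0,0],"claw":1},{"linear":[0.5,12,0],"dr":[0,0,0],"claw":1},{"linear":[0,0,0],"dr":[0,0,0],"claw":1},{"linear":[0,0,0],"dr":[0,0,0],"claw":1},{"linear":[0,0,0],"dr":[0,0,0],"claw":1}]' >/dev/null; python3 r.py
```

```text
t 36.9 yaw 1.544 tz 0.030 q7 -0.10 grip 0.007 [ 0.5337 -0.205   0.1593] [-0.2 -0.5 -3. ]
```

```bash
python3 -m jog '[{"linear":[0,2.5,-4],"dr":[0,0,0],"claw":1},{"linear":[0,0,-4],"dr":[0,0,0],"claw":1},{"linear":[0,0,-4],"dr":[0,0,0],"claw":1},{"linear":[0,0,0],"dr":[0,0,0],"claw":1},{"linear":[0,0,0],"dr":[0,0,0],"claw":1}]' >/dev/null;python3 r.py
python3 -m jog '[{"linear":[0,0,-1],"dr":[0,0,0],"claw":1},{"linear":[0,0,-1],"dr":[0,0,0],"claw":1},{"linear":[0,0,0],"dr":[0,0,0],"claw":1}]' >/dev/null;python3 r.py
python3 -m jog '[{"linear":[0,0,-1],"dr":[0,0,0],"claw":1},{"linear":[0,0,0],"dr":[0,0,0],"claw":1}]' >/dev/null;python3 r.py
```

```text
t 37.4 yaw 1.544 tz -0.032 q7 -0.12 grip 0.007 [ 0.5335 -0.2021  0.147 ] [-0.4 -0.3 -2.8]
t 37.6 yaw 1.544 tz 0.027 q7 -0.12 grip 0.007 [ 0.5336 -0.202   0.1453] [-1.1  0.4 -3.5]
t 37.9 yaw 1.545 tz 0.029 q7 -0.12 grip 0.007 [ 0.5338 -0.202   0.1443] [-0.3 -0.2 -3.9]
```

```bash
python3 -m jog '[{"linear":[0,0,-0.6],"dr":[0,0,0],"claw":1},{"linear":[0,0,0],"dr":[0,0,0],"claw":1}]' >/dev/null;python3 r.py
python3 -m jog '[{"linear":[0,0,-0.4],"dr":[0,0,0],"claw":1},{"linear":[0,0,0],"dr":[0,0,0],"claw":1}]' >/dev/null;python3 r.py
```

```text
t 38.0 yaw 1.545 tz 0.012 q7 -0.13 grip 0.007 [ 0.5339 -0.202   0.1442] [-1.1  0.1  0.6]
t 38.2 yaw 1.544 tz 0.019 q7 -0.13 grip 0.007 [ 0.5339 -0.2021  0.144 ] [-2.2 -0.1  5. ]
```

Seated. Release, retreat to the right, and look.

```bash
python3 -m jog '[{"linear":[0,0,0],"dr":[0,0,0],"claw":0.7},{"linear":[0,0,0],"dr":[0,0,0],"claw":0.4},{"linear":[0,0,0],"dr":[0,0,0],"claw":0},{"linear":[0,0,0],"dr":[0,0,0],"claw":0},{"linear":[0,0,15],"dr":[0,0,0],"claw":0}]' >/dev/null;python3 r.py
python3 -m jog '[{"linear":[0,0,30],"dr":[0,0,0],"claw":0},{"linear":[0,0,40],"dr":[0,0,0],"claw":0},{"linear":[-10,-45,20],"dr":[0,0,0],"claw":0},{"linear":[-10,-45,0],"dr":[0,0,0],"claw":0},{"linear":[-10,-45,0],"dr":[0,0,0],"claw":0}]' >/dev/null
python3 -m jog '[{"linear":[-10,-45,0],"dr":[0,0,0],"claw":0},{"linear":[0,-45,0],"dr":[0,0,0],"claw":0},{"linear":[0,0,0],"dr":[0,0,0],"claw":0},{"linear":[0,0,0],"dr":[0,0,0],"claw":0},{"linear":[0,0,0],"dr":[0,0,0],"claw":0}]' >/dev/null
python3 -c "
from h import *
a=snap('top',None);b=snap('side',None)
w=np.hstack([cv2.resize(a[120:300,180:500],(480,270)),cv2.resize(b[100:225,280:420],(302,270))]);cv2.imwrite('pics/end.png',w)"; python3 r.py
```

```text
t 38.8 yaw 1.545 tz -0.004 q7 -0.11 grip 0.043 [ 0.5321 -0.2017  0.1571] [-0.4  0.  -0.3]
t 39.9 yaw 1.548 tz 0.010 q7 0.34 grip 0.043 [ 0.4946 -0.4245  0.2488] [0.9 0.4 0.6]
```

View pics/end.png

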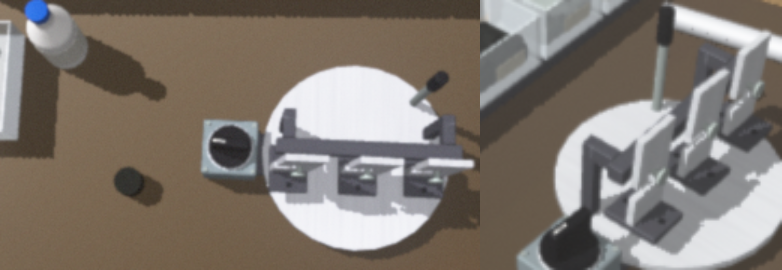

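```bash
python3 -m jog '[{"linear":[0,0,0],"dr":[0,0,0],"claw":0},{"linear":[0,0,0],"dr":[0,0,0],"claw":0},{"linear":[0,0,0],"dr":[0,0,0],"claw":0},{"linear":[0,0,0],"dr":[0,0,0],"claw":0},{"linear":[0,0,0],"dr":[0,0,0],"claw":0}]' >/dev/null; python3 -c "
from h import *
print(manip.hand_in())"
```

```text
the job is handed in; nothing more can be done
None
```

I turned the lock knob into its notch, swung the rack into its detent and hung all three brackets upright, one to a stud; the spray bottle is still standing, and I handed the job in at about 40 s (`hand_in` returned no verdict).

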